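Fit the missing label holder behind the sauce riser's sprung lip and hold it home

TASK

One bay of the steel sauce riser has lost its label holder: take the black sloped label holder out of the grey tub of labelling bits, set its tongue on the riser's ledge at the empty bay with the card facing out like its neighbours, and push it straight in until its rib has snapped past the sprung lip and the holder's back sits square and flush against the riser's front edge. Do not let go: finish while your fingers still press it home with a light but steady push of some 10 N, so that a colleague can tighten the clamp screw on the deck from the far side. Leave the three sauce cups standing where they are on the riser.

Things in the scene. Friction and masses are not known exactly. Their poses are not given: they have to be found in the camera images.
- holder: The loose label holder in the tub, black plastic with a white card, 60 g, lying right way up. Head: a sloped wedge 54 mm wide (y), 44 mm tall, 30 mm deep at the bottom, 12 at the top, with upright parallel side cheeks. A level tongue runs from its flat back face. Origin: middle of the back face's lower edge, level with the tongue's underside; x along the tongue (the way it is pushed in), z up.
- holder_grip (a point): Where to grip the holder: between its cheeks, x = -16 mm, 27 mm above its underside. Close firmly along the holder's y (54 mm); centred here, fingers 22 mm wide stay clear of the riser. Axes as the holder's.
- holder_tip (a point): Rounded tip of the holder's tongue, x = +36 mm, 2 mm above its underside. The tongue is 44 mm wide and 4 mm thick; a cross rib on top has its crest, 9 mm over the underside, at x = 16 to 20 mm, and a long ramp down towards the tip. Axes as the holder's.
- riser: Low steel shelf fixed on the table, 330 mm wide (y), bays at y = -100, 0, +100 mm. Origin: on the table under the middle of its front edge; x points in under the deck, away from the robot. A ledge, top 50 mm over the table, reaches from x = -24 to +50 mm. Deck top 77 mm over the table, 135 mm deep. The slot between ledge and front edge is 17 mm high; each bay has a spring clip in it.
- riser_edge: The front edge of the deck, a fixed bar along the whole riser, 67 to 77 mm over the table; its front is the plane x = 0 in the riser's frame. It is the stop on which the holder's back comes to rest. Same origin as the riser.
- bay (a point): The empty bay: the point on top of the ledge, in the middle of the bay, straight under the riser's front edge. Axes as the riser's. A holder that is fully home has its origin here and its axes along these. The clip's side guides leave 66 mm for the 44 mm tongue, from 8 mm behind the edge.
- lip (a joint): The empty bay's sprung lip: a round 8 mm bar across the slot, its axis 7.5 mm behind the front edge. At rest (0) it hangs 6.5 mm over the ledge; it slides straight up (m, at most 0.005). The rib must lift it 2.5 mm: a push of about 4 to 12 N from 20 to 8 mm before home. Then the lip drops back in front of the rib, and the last 4 mm run freely to the solid stop.
- fitted_1: A holder of the same form, fixed in one of the other two bays. Origin on the table under the middle of its back face; axes as the riser's.
- fitted_2: The other fixed holder, as fitted_1.
- tub: Fixed open tub of grey plastic, 256 by 326 mm over its rim, 47 mm high, inside 228 (x) by 298 mm (y), inner floor 4 mm over the table. Origin: middle of its underside. The holder and three other things lie in it, one towards each corner.
- tape_roll: Roll of tape lying flat in the tub, 100 mm across, 25 mm high. Origin: middle of its underside.
- label_roll: Block of labels in the tub, 60x52x29 mm. Origin: middle of its underside.
- ring_mould: Steel ring mould in the tub, 64 mm across, 50 mm high. Origin: middle of its underside.
- ramekin_1: White sauce cup, 70 mm across and 42 mm high, loose on the riser's deck behind a bay, its middle about 92 mm behind the front edge. Origin: middle of its underside. To be left standing.
- ramekin_2: White sauce cup, 70 mm across and 42 mm high, loose on the riser's deck behind a bay, its middle about 92 mm behind the front edge. Origin: middle of its underside. To be left standing.
- ramekin_3: White sauce cup, 62 mm across and 34 mm high, loose on the riser's deck behind a bay, its middle about 92 mm behind the front edge. Origin: middle of its underside. To be left standing.
Not all that is in view belongs to the job. Leave any blue or orange look-alike of the holder alone.

How it is judged:
On the way, in this order (a step that is already met when the one before it is completed fails the run):
1. the holder is lifted clear of the tub in the fingers (height (world z) of holder above 0.055 m and contact force between holder and the fingers above 2 N and contact force between holder and tub below 0.1 N), for 0.2 s.
2. the rib lifts the sprung lip on its way in (value of joint lip above 0.0012 m and contact force between holder and the fingers above 2 N).
At the end, for the whole second after the job is handed in: Holder home in the empty bay: origin within 2.5 mm of the bay point along the push, 13 mm sideways, 3 mm in height; upright and square within 0.07 rad; lip down again (under 1 mm); fingers still on it, pressing it on the riser's front edge with 3 to 40 N through the last second (x of holder in the frame of bay between -0.0025 and 0.003 m and y of holder in the frame of bay between -0.013 and 0.013 m and z of holder in the frame of bay between -0.003 and 0.003 m and angle between the x axis of holder and the x axis of bay, either way round below 0.07 rad and angle between holder's own z axis and vertical below 0.07 rad and value of joint lip below 0.001 m and contact force between holder and riser_edge between 3 and 40 N and contact force between holder and the fingers above 3 N and linear speed of holder below 0.02 m/s); the arm keeps its last pose, push and grip.
It fails at once if a sauce cup is shifted by more than 25 mm or tipped (distance of any of ramekin_1, ramekin_2, ramekin_3 from where it was at the start of the episode above 0.025 m or angle between any of ramekin_1, ramekin_2, ramekin_3's own z axis and vertical above 0.3 rad).
It also fails if it takes over 40 s, if anything falls off the work surface, if the arm or the gripper's body presses on something with over 40 N, if the wrist force passes 120 N, or if a joint passes its speed limit or range.

ROBOT

A 7-joint arm with a two-finger parallel gripper is mounted at the origin on a cart in front of the work surface, level with it; the furniture and walls round the work are solid. World frame = base frame: x ahead of the robot, y to its left, z up, the work surface at z = 0. Lengths are in m, angles in rad, forces in N, time in s.
With the tool pointing down it reaches from about 0.425 to 0.925 m from the base axis. Payload 6.8 kg.
Tool frame: the origin (TCP) lies at the very end of the fingers, on their centre line; the grasp point (between the pads) lies 19 mm behind it (grip_point_offset is the distance from the TCP to the grasp point, in m); z points along the fingers, y is the line along which they close (so a half turn about z gives the same grasp; the last joint's range is limited). The gripper opens to 85 mm and grips with 20 to 120 N. Pads are 22 mm wide; open, the fingers measure 114 mm over their backs; the gripper's body (76 mm by 85 mm) begins 54 mm behind the grasp point. The pads swing forward as they close: fully open they stand 13 mm farther back than shut.
Start: joints at [-1.318, 0.477, 0.022, 1.555, -0.011, 1.109, -0.083], TCP at [0.238, 0.632, 0.231] pointing down, gripper open.
Joint ranges: [-2.96, 2.96], [-0.34, 2.1], [-1.41, 1.46], [0.24, 2.44], [-1.37, 4.51], [0.17, 1.92], [-2.96, 2.96]. Speed limits (rad/s): [2.39, 2.39, 3.14, 3.14, 3.14, 3.14, 3.14].

INTERFACE

Orientations are given as a rotation vector (axis times angle).
In Python, from station import sense, grab_frame, get_calibration, job_done, find_in, grip_point_offset gives the robot as it stands.
- The arm moves only by the tool apply_moves, never from a script. Its argument "targets" is a list of rows, each a list of 3 entries, a list of its own where there are three numbers: the turn, a rotation vector about the tool's x, y, z in units of 10 degrees (1.0 is 10 degrees), then the shift along the tool's x, y, z in cm, then the opening, from 0 (shut) to 1 (fully open). A call has exactly 5 rows; each row is the pose to reach, as a shift and turn from the pose commanded when the call began, along the tool's axes at that moment; what a row does not reach only later rows make up. A row lasts 1/8 s, in which the tool goes at most 62.5 mm and 10.7 degrees, less where a joint would pass 70% of its speed; a pose out of reach is approached as far as the arm can. A call with a gripper value outside its range is refused whole. The fingers move at their own pace and stop on an object; "grip_force" is the grip in N (left out, the last holds). Time passes only in rows, so rows that repeat a pose let the fingers close, or fill a call up. It gives the time, the measured TCP pose, the force, the opening and the grip force at its end, in the units of the state.
- sense(): the state, without advancing time (a new reading comes with each control period).
- grab_frame(name): name is "side" or "top"; returns the picture (400x640x3 uint8, red, green, blue); there is no depth.
- get_calibration(name): a dict with "K" (3x3 intrinsics, pixels), "k1" (the pictures are not rectified: a ray, as slopes to the right and down, at radius r is drawn at 1 + k1 r^2 times it, then the intrinsics apply), "extrinsics" (4x4, takes a point from camera to world coordinates). Camera axes: x right, y down, z forward; pixel columns grow to the right and rows downward; lengths in m; the calibration is good to about 2 mm. A picture is of the moment at which its call begins. get_calibration takes no time and is no camera call.
- job_done(): hands the job in; it is judged then, once.
Trained networks look in the newest picture that a camera, given by its name, has taken for a name from the list of things; names that differ only in an ending like _2 or _b are one class to them, and where a whole thing is asked for, a point or a joint stands for the part that bears it (a point fixed in the world has none). Each returns a list of dicts, best first, with "confidence" (0 to 1); they miss things now and then, are a little off and sometimes report something else, mostly with a low value. They report only what shows in the picture. A call takes as long as a camera call. They do not tell look-alikes from the thing itself.
- find_in(camera, thing): "bbox" ([left, top, width, height] in pixels, round what is visible of it).
The state is a dict: "time": time; "qpos": joint angles; "joint_vel": joint speeds; "effort": joint torques, N m; "tcp_pos": TCP position; "orientation": TCP orientation; "contact_force": force on the tool from outside, world axes, zero at the start; "torque": the same for the moment, N m; "width": finger opening in m; "finger_force": force on a finger pad.
Only numpy, scipy, OpenCV 4.12 (cv2) and the standard library are available. Lean on these libraries where they do the work, as an engineer would, in place of code of your own. Each camera call takes 0.05 s, during which the arm holds its last target. There are 200 camera calls.

## Working session

There is one attempt and no reset: what is moved stays moved. The work goes in short steps, Python scripts to look and compute and a tool call to move; the robot and the scene stay as the last step left them, time stands still between calls to the robot, and variables do not carry over. Pictures are saved under pics/ and viewed, at most 10 in all, crops included, and the job is handed in when it is done.

Besides the shell and the picture viewer there is one more tool, called after ">>>" as a command line: name --argument value ..., lists and objects as JSON in quotes. apply_moves: Moves the arm, as the interface text tells. Its arguments: {"type":"object","properties":{"targets":{"type":"array","items":{"type":"array"}},"grip_force":{"type":"number"}},"required":["targets"]}

```bash
mkdir -p pics
python3 - <<'E'
from station import *
import cv2,numpy as np
for n in("side","top"):
    im=grab_frame(n); cv2.imwrite(f"pics/{n}0.png",im[:,:,::-1])
    c=get_calibration(n); print(n,np.round(c["K"],1).tolist(),c["k1"],np.round(c["extrinsics"],4).tolist())
    for t in("holder","tub","riser","tape_roll","ramekin_1"):
        print(t,[(np.round(d["bbox"]).tolist(),round(d["confidence"],2)) for d in find_in(n,t)])
s=sense();print(s["time"],s["tcp_pos"],s["orientation"],s["width"],grip_point_offset)
E
```

```text
side [[464.0, 0.0, 315.7], [0.0, 464.0, 192.4], [0.0, 0.0, 1.0]] -0.10594418666673622 [[0.8529, -0.1889, 0.4867, -0.184], [-0.5218, -0.335, 0.7845, -1.0832], [0.0148, -0.9231, -0.3843, 0.6254], [0.0, 0.0, 0.0, 1.0]]
holder [([258.0, 200.0, 19.0, 19.0], 0.75), ([232.0, 188.0, 20.0, 15.0], 0.74), ([313.0, 219.0, 25.0, 22.0], 0.73)]
tub [([284.0, 197.0, 138.0, 76.0], 0.95)]
riser [([268.0, 157.0, 77.0, 48.0], 0.75)]
tape_roll [([331.0, 238.0, 36.0, 28.0], 0.9)]
ramekin_1 [([290.0, 143.0, 16.0, 19.0], 0.67), ([299.0, 150.0, 21.0, 20.0], 0.54), ([316.0, 162.0, 17.0, 15.0], 0.5)]
top [[501.7, 0.0, 313.5], [0.0, 501.7, 197.2], [0.0, 0.0, 1.0]] 0.05048745605218983 [[0.0162, -0.9881, 0.1528, 0.3204], [-0.9999, -0.0153, 0.0069, 0.0403], [-0.0045, -0.1529, -0.9882, 1.3593], [0.0, 0.0, 0.0, 1.0]]
holder [([207.0, 243.0, 32.0, 27.0], 0.81), ([350.0, 206.0, 21.0, 29.0], 0.76), ([274.0, 235.0, 25.0, 34.0], 0.75)]
tub [([327.0, 150.0, 130.0, 106.0], 0.65), ([398.0, 207.0, 37.0, 39.0], 0.38)]
riser [([167.0, 135.0, 137.0, 70.0], 0.55)]
tape_roll [([397.0, 210.0, 39.0, 34.0], 0.78)]
ramekin_1 [([264.0, 148.0, 22.0, 21.0], 0.65), ([183.0, 135.0, 29.0, 32.0], 0.61), ([351.0, 207.0, 20.0, 26.0], 0.61), ([221.0, 142.0, 28.0, 29.0], 0.6)]
0.6 [0.23827042 0.63154547 0.23130764] [ 5.63674384e-01  3.09059733e+00 -3.46934200e-05] 0.08540405175407859 0.0187
```

Run:
```python
import cv2,numpy as np
t=cv2.imread("pics/top0.png");s=cv2.imread("pics/side0.png")
cv2.imwrite("pics/top1.png",cv2.resize(t[120:290,150:470],None,fx=2.5,fy=2.5,interpolation=2))
cv2.imwrite("pics/side1.png",cv2.resize(s[130:290,210:440],None,fx=3.4,fy=3.4,interpolation=2))
```

```text
(no output)
```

View pics/top1.png

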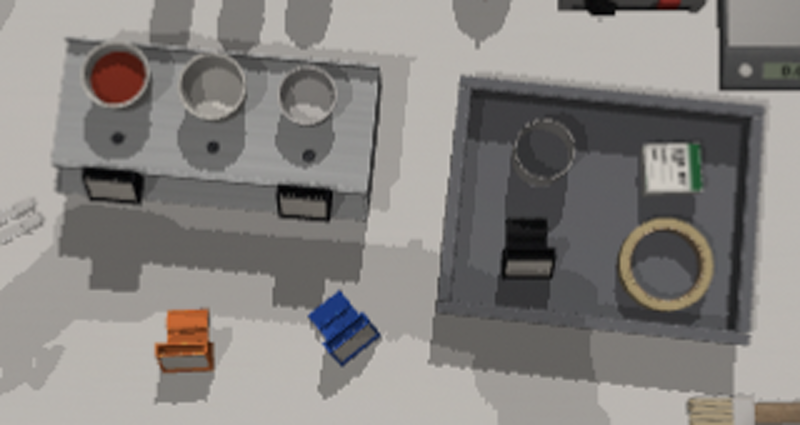

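View pics/side1.png

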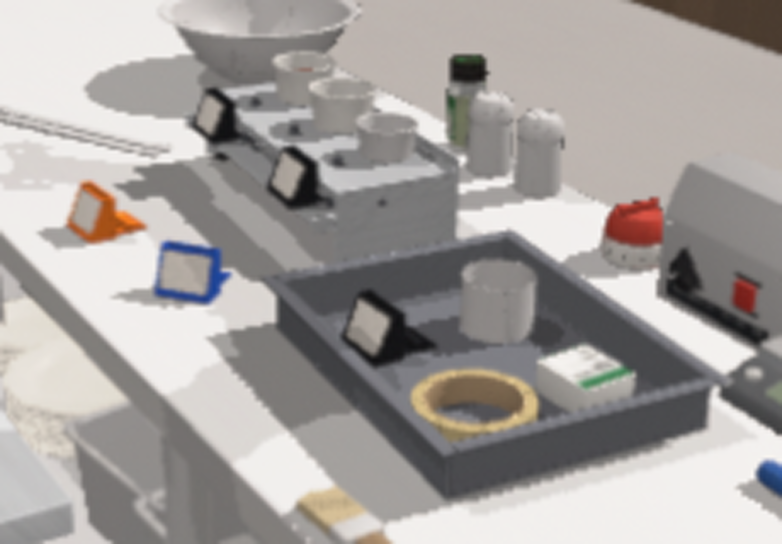

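The only black loose holder is in the tub, at top (361,220). It could be confused with the orange one (224,256), the blue one (287,252) and the two fitted ones (195,194) and (272,201). The middle bay is the empty one. Next I'll fit the poses.

```bash
cat > h.py <<'E'
import numpy as np,cv2
from station import *
def cam(n):
    c=get_calibration(n);return np.array(c["K"]),c["k1"],np.array(c["extrinsics"])
def proj(n,P):
    K,k,E=cam(n);p=(np.atleast_2d(P)-E[:3,3])@E[:3,:3];s=p[:,:2]/p[:,2:]
    s=s*(1+k*(s**2).sum(1,keepdims=True));return s*[K[0,0],K[1,1]]+K[:2,2]
def unproj(n,uv,z):
    K,k,E=cam(n);d=(np.atleast_2d(uv)-K[:2,2])/[K[0,0],K[1,1]];s=d.copy()
    for _ in range(9): s=d/(1+k*(s**2).sum(1,keepdims=True))
    r=np.c_[s,np.ones(len(s))]@E[:3,:3].T;o=E[:3,3]
    return o+r*((z-o[2])/r[:,2:])
def place(pose,P):
    x,y,a,z=pose;c,s=np.cos(a),np.sin(a);return np.asarray(P,float)@np.array([[c,s,0],[-s,c,0],[0,0,1]])+[x,y,z]
HEAD=[(0,-.027,0),(0,.027,0),(-.03,.027,0),(-.03,-.027,0),(0,-.027,.044),(0,.027,.044),(-.012,.027,.044),(-.012,-.027,.044)]
TONG=[(0,-.022,.002),(.036,-.022,.002),(.036,.022,.002),(0,.022,.002)]
EDG=[(0,1),(1,2),(2,3),(3,0),(4,5),(5,6),(6,7),(7,4),(0,4),(1,5),(2,6),(3,7),(8,9),(9,10),(10,11)]
DECK=[(0,.165,.077),(0,-.165,.077),(.135,-.165,.077),(.135,.165,.077)]
def overlay(img,n,items,box,f):
    x0,y0,x1,y1=box;o=cv2.resize(img[y0:y1,x0:x1],None,fx=f,fy=f,interpolation=cv2.INTER_NEAREST)
    for P,E,c in items:
        q=((proj(n,P)-[x0,y0]+.5)*f).astype(int)
        for i,j in E: cv2.line(o,q[i].tolist(),q[j].tolist(),c,1)
    return o
E
python3 - <<'E'
from h import *
d=np.array([(53,165),(367,192),(380,68),(68,40)])/2.5+[150,120]-.3
D=unproj("top",d,.077);print(D.round(4),[np.linalg.norm(D[i]-D[(i+1)%4]).round(3) for i in range(4)])
h=np.array([(503,277),(553,279)])/2.5+[150,120]-.3
print("holder low front",unproj("top",h,.006))
h=np.array([(507,220),(546,220)])/2.5+[150,120]-.3
print("tip",unproj("top",h,.007))
E
```

```text
[[0.543  0.4189 0.077 ]
 [0.5197 0.0934 0.077 ]
 [0.6517 0.0825 0.077 ]
 [0.6765 0.4109 0.077 ]] [np.float64(0.326), np.float64(0.132), np.float64(0.329), np.float64(0.134)]
holder low front [[ 0.44016398 -0.05254455  0.006     ]
 [ 0.43888963 -0.10643803  0.006     ]]
tip [[ 0.50217519 -0.05653951  0.007     ]
 [ 0.5028439  -0.09885341  0.007     ]]
```

Run:
```python
from h import *
R=(.5315,.2563,-.073,0);H=(.468,-.0786,.01,.004)
loop=[(0,1),(1,2),(2,3),(3,0)]
items=[(place(R,DECK),loop,(0,0,255)),(place(H,HEAD+TONG),EDG,(0,255,0))]
for b in(-.1,.1): items.append((place(R,np.array(HEAD+TONG)+[0,b,.05]),EDG,(255,0,255)))
a=overlay(cv2.imread("pics/top0.png"),"top",items,(165,130,375,240),3.8)
b=overlay(cv2.imread("pics/side0.png"),"side",items,(258,150,358,248),3.6)
c=overlay(cv2.imread("pics/top0.png"),"top",items[1:2],(335,195,385,243),7.3)
b=cv2.resize(b,(400,180)) if 0 else b
o=np.zeros((420+360,800,3),np.uint8)
cv2.imwrite("pics/ovA.png",a)
h=max(b.shape[0],c.shape[0]);o=np.zeros((h,b.shape[1]+c.shape[1],3),np.uint8);o[:b.shape[0],:b.shape[1]]=b;o[:c.shape[0],b.shape[1]:]=c
cv2.imwrite("pics/ovB.png",o);print(a.shape,o.shape)
```

```text
(418, 798, 3) (353, 725, 3)
```

View pics/ovA.png

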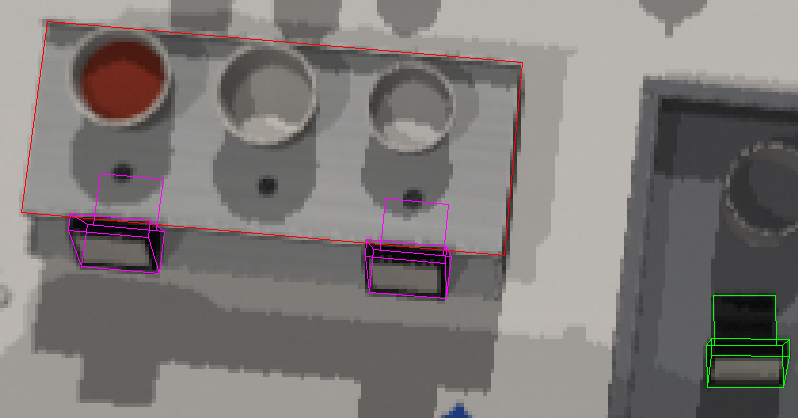

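View pics/ovB.png

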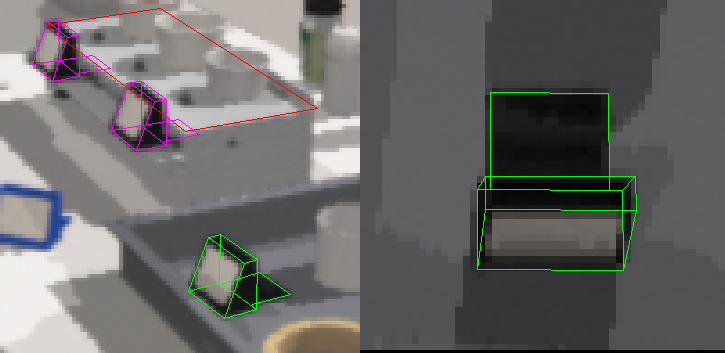

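Both overlays fit closely. The riser is at (0.5315, 0.2563) with yaw -0.073, and the holder at (0.468, -0.0786) with yaw 0.01. Now I'll work out the first move.

```bash
cat > go.py <<'E'
import sys,numpy as np
from scipy.spatial.transform import Rotation as R
from station import sense
s=sense();p=np.array(s["tcp_pos"]);r=R.from_rotvec(s["orientation"])
a=list(map(float,sys.argv[1:]))
print("t",s["time"],"p",p.round(4),"F",np.round(s["contact_force"],1),"w",round(s["width"],4),"q",np.round(s["qpos"],2))
for k in range(0,len(a),4):
    x,y,z,w=a[k:k+4];c,n=np.cos(w),np.sin(w)
    T=R.from_matrix([[-c,-n,0],[-n,c,0],[0,0,-1]])
    print("turn",np.round(np.degrees((r.inv()*T).as_rotvec())/10,3),"shift",np.round(r.inv().apply(np.array([x,y,z])-p)*100,2))
E
python3 go.py .45 .35 .23 -.2  .452 -.079 .15 .01
```

```text
t 0.6 p [0.2383 0.6315 0.2313] F [ 0.4 -0.6 -0.4] w 0.0854 q [-1.32  0.48  0.02  1.56 -0.01  1.11 -0.08]
turn [-0.     0.    -0.921] shift [-29.75 -18.87   0.13]
turn [-0.     0.    -2.125] shift [-45.08 -58.93   8.13]
```

>>> apply_moves --targets '[[[0, 0, -0.2], [-5, -3.2, 0], 1], [[0, 0, -0.4], [-10, -6.3, 0], 1], [[0, 0, -0.6], [-15, -9.4, 0], 1], [[0, 0, -0.8], [-20, -12.6, 0], 1], [[0, 0, -0.92], [-25, -15.8, 0], 1]]'

```text
time: 1.23
tcp_pos: [0.4175, 0.3939, 0.2316]
orientation: [0.313, 3.126, 0.001]
contact_force: [0.9, 0.9, 0.2]
width: 0.0856
finger_force: 0.0
```

```bash
python3 go.py .45 .15 .20 0.01  .452 -.079 .15 .01
```

```text
t 1.225 p [0.4175 0.3939 0.2316] F [0.9 0.9 0.2] w 0.0856 q [-0.92  0.31  0.07  1.81 -0.02  1.02  0.53]
turn [ 0.004  0.003 -1.199] shift [ -8.02 -23.27   3.15]
turn [ 0.004  0.003 -1.199] shift [-12.75 -45.68   8.13]
```

>>> apply_moves --targets '[[[0, 0, -0.25], [-1.5, -5, 0.8], 1], [[0, 0, -0.5], [-3, -10, 1.6], 1], [[0, 0, -0.75], [-4.5, -15, 2.4], 1], [[0, 0, -1.0], [-6.5, -20.5, 3.2], 1], [[0, 0, -1.2], [-8, -26, 4], 1]]'

```text
time: 1.85
tcp_pos: [0.4436, 0.123, 0.1915]
orientation: [-0.016, 3.14, 0.001]
contact_force: [0.9, 0.6, 0.7]
width: 0.0853
finger_force: 0.0
```

```bash
python3 go.py .452 -.079 .10 0.01
```

```text
t 1.85 p [0.4436 0.123  0.1915] F [0.9 0.6 0.7] w 0.0853 q [-0.56  0.17  0.17  2.1  -0.04  0.87  1.21]
turn [0.003 0.007 0.001] shift [ -0.63 -20.21   9.14]
```

>>> apply_moves --targets '[[[0, 0, 0], [-0.1, -5, 1.5], 1], [[0, 0, 0], [-0.3, -10, 3], 1], [[0, 0, 0], [-0.5, -15.5, 4.5], 1], [[0, 0, 0], [-0.6, -20.2, 6.5], 1], [[0, 0, 0], [-0.6, -20.2, 9.1], 1]]'

```text
time: 2.48
tcp_pos: [0.4515, -0.0812, 0.1004]
orientation: [-0.004, 3.139, -0.002]
contact_force: [-0.3, 1.1, -0.2]
width: 0.0858
finger_force: 0.0
```

```bash
python3 go.py .452 -.079 .011 0.01
```

```text
t 2.475 p [ 0.4515 -0.0812  0.1004] F [-0.3  1.1 -0.2] w 0.0858 q [-0.2   0.32  0.28  2.19 -0.14  0.65  1.76]
turn [-0.008  0.014 -0.043] shift [-0.03  0.24  8.94]
```

>>> apply_moves --targets '[[[0, 0, 0], [0, 0.1, 3], 1], [[0, 0, 0], [0, 0.1, 6], 1], [[0, 0, 0], [0, 0.1, 8], 1], [[0, 0, 0], [0, 0.1, 8.9], 1], [[0, 0, 0], [0, 0.1, 8.9], 1]]'

```text
time: 3.1
tcp_pos: [0.451, -0.0762, 0.0112]
orientation: [0.014, -3.141, -0.0]
contact_force: [0.2, 0.1, -0.3]
width: 0.0854
finger_force: 0.0
```

```bash
python3 go.py .452 -.079 .011 0.01
```

```text
t 3.1 p [ 0.451  -0.0762  0.0112] F [ 0.2  0.1 -0.3] w 0.0854 q [-0.14  0.5   0.2   2.23 -0.23  0.44  1.83]
turn [ 0.    -0.002 -0.005] shift [-0.1  -0.28  0.02]
```

>>> apply_moves --targets '[[[0, 0, 0], [-0.1, -0.25, 0], 1], [[0, 0, 0], [-0.1, -0.25, 0], 0], [[0, 0, 0], [-0.1, -0.25, 0], 0], [[0, 0, 0], [-0.1, -0.25, 0], 0], [[0, 0, 0], [-0.1, -0.25, 0], 0]]' --grip_force 70

```text
time: 3.72
tcp_pos: [0.4525, -0.0787, 0.0122]
orientation: [-0.014, 3.14, 0.0]
contact_force: [-2.2, -0.3, 9.3]
width: 0.053
finger_force: 72.9
```

>>> apply_moves --targets '[[[0, 0, 0], [0, 0, 0], 0], [[0, 0, 0], [0, 0, 0], 0], [[0, 0, 0], [0, 0, 0], 0], [[0, 0, 0], [0, 0, 0], 0], [[0, 0, 0], [0, 0, -0.5], 0]]'

```text
time: 4.35
tcp_pos: [0.4519, -0.0786, 0.0165]
orientation: [0.014, -3.141, -0.0]
contact_force: [-0.2, 0.3, -1.2]
width: 0.0529
finger_force: 73.1
```

```bash
python3 go.py .44 0.05 .14 0.01
```

```text
t 4.35 p [ 0.4519 -0.0786  0.0165] F [-0.2  0.3 -1.2] w 0.0529 q [-0.13  0.49  0.21  2.23 -0.22  0.45  1.83]
turn [ 0.001 -0.001 -0.005] shift [  1.07  12.87 -12.34]
```

>>> apply_moves --targets '[[[0, 0, 0], [0, 0, -3], 0], [[0, 0, 0], [0, 0, -6], 0], [[0, 0, 0], [0, 0, -9], 0], [[0, 0, 0], [0, 0, -11], 0], [[0, 0, 0], [0, 0, -11], 0]]'

```text
time: 4.97
tcp_pos: [0.4529, -0.0786, 0.1276]
orientation: [-0.015, 3.138, 0.0]
contact_force: [0.2, 0.4, -0.2]
width: 0.0532
finger_force: 73.3
```

```bash
python3 - <<'E'
from h import *
from scipy.spatial.transform import Rotation as R
s=sense();p=np.array(s["tcp_pos"]);print(p,s["width"])
ims=[]
H=(p[0]+.016,p[1]+.0002,.01,p[2]-.008)
for n in("top","side"):
    im=grab_frame(n)[:,:,::-1].copy();cv2.imwrite(f"pics/l_{n}.png",im)
    u=proj(n,place(H,[(0,0,.02)]))[0].astype(int);print(n,u)
    b=(u[0]-35,u[1]-35,u[0]+35,u[1]+35)
    ims.append(overlay(im,n,[],b,5.7));ims.append(overlay(im,n,[(place(H,HEAD+TONG),EDG,(0,255,0))],b,5.7))
cv2.imwrite("pics/lift.png",np.hstack([ims[1],ims[3]]))
E
python3 go.py .44 0.08 .13 -.073 .40 .257 .13 -.073
```

```text
[ 0.45292659 -0.07862321  0.1275635 ] 0.0531956726779376
top [365 214]
side [324 188]
t 5.075 p [ 0.4516 -0.0785  0.1259] F [ 0.2  0.3 -0.6] w 0.0527 q [-0.22  0.27  0.3   2.17 -0.12  0.71  1.74]
turn [ 0.001 -0.002  0.472] shift [ 1.01 15.86 -0.41]
turn [ 0.001 -0.002  0.472] shift [ 4.84 33.6  -0.4 ]
```

View pics/lift.png

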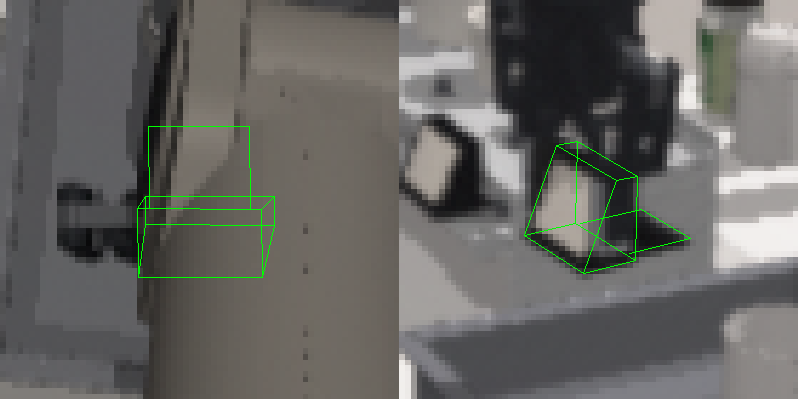

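>>> apply_moves --targets '[[[0, 0, 0.1], [1, 5.5, -0.5], 0], [[0, 0, 0.2], [1.5, 11, -0.5], 0], [[0, 0, 0.3], [1.5, 17, -0.5], 0], [[0, 0, 0.4], [1, 23, -0.5], 0], [[0, 0, 0.47], [0.5, 29, -0.5], 0]]'

```text
time: 5.7
tcp_pos: [0.4435, 0.2127, 0.1301]
orientation: [-0.115, -3.138, 0.002]
contact_force: [1.0, -0.0, -0.4]
width: 0.053
finger_force: 73.5
```

```bash
python3 go.py .4467 .2625 .1 -.073 .4467 .2625 .065 -.073
```

```text
t 5.7 p [0.4435 0.2127 0.1301] F [ 1.  -0.  -0.4] w 0.053 q [-0.73  0.31  0.18  2.09 -0.08  0.75  1.  ]
turn [-0.007 -0.009 -0.002] shift [0.04 4.99 3.  ]
turn [-0.007 -0.009 -0.002] shift [0.03 4.99 6.5 ]
```

>>> apply_moves --targets '[[[0, 0, 0], [0, 5, 0], 0], [[0, 0, 0], [0, 5, 3], 0], [[0, 0, 0], [0, 5, 5.5], 0], [[0, 0, 0], [0, 5, 6.5], 0], [[0, 0, 0], [0, 5, 6.5], 0]]'

```text
time: 6.32
tcp_pos: [0.4474, 0.2605, 0.0653]
orientation: [-0.115, -3.138, 0.002]
contact_force: [-0.5, 0.6, -1.3]
width: 0.0528
finger_force: 73.4
```

```bash
python3 - <<'E'
from h import *
s=sense();p=np.array(s["tcp_pos"]);print(p,s["orientation"])
ims=[]
a=-.073
H=(p[0]+.016*np.cos(a),p[1]+.016*np.sin(a),a,p[2]-.008)
R=(.5315,.2563,-.073,0)
items=[(place(H,HEAD+TONG),EDG,(0,255,0))]
n="side";im=grab_frame(n)[:,:,::-1].copy();cv2.imwrite("pics/p_side.png",im)
u=proj(n,place(H,[(0.02,0,.02)]))[0].astype(int);print(n,u)
b=(u[0]-36,u[1]-30,u[0]+36,u[1]+30)
cv2.imwrite("pics/pre.png",np.hstack([overlay(im,n,[],b,5.5),overlay(im,n,items,b,5.5)]))
E
python3 go.py .4467 .2625 .0600 -.073 .4667 .261 .060 -.073 .5155 .2575 .060 -.073
```

```text
[0.44738328 0.26046086 0.06533125] [-1.14967439e-01 -3.13767818e+00  2.42992573e-03]
side [275 172]
t 6.375 p [0.448  0.2609 0.0662] F [ 0.2  0.4 -0.5] w 0.0524 q [-0.77  0.45  0.15  2.07 -0.11  0.63  0.95]
turn [-0.002 -0.002 -0.002] shift [0.14 0.16 0.62]
turn [-0.002 -0.002 -0.002] shift [-1.87  0.15  0.62]
turn [-0.002 -0.002 -0.002] shift [-6.76  0.16  0.62]
```

View pics/pre.png

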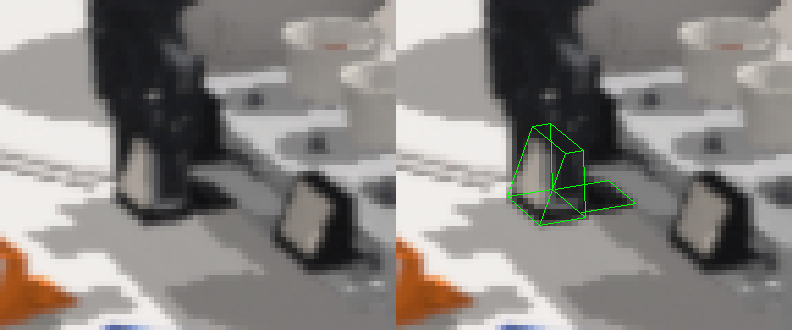

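>>> apply_moves --targets '[[[0, 0, 0], [0, 0.15, 0], 0], [[0, 0, 0], [-1.8, 0.15, 0], 0], [[0, 0, 0], [-1.8, 0.15, 0.3], 0], [[0, 0, 0], [-1.8, 0.15, 0.5], 0], [[0, 0, 0], [-1.8, 0.15, 0.5], 0]]'

```text
time: 7.0
tcp_pos: [0.4655, 0.2611, 0.061]
orientation: [-0.114, -3.139, 0.001]
contact_force: [0.9, -0.5, -0.4]
width: 0.0529
finger_force: 73.4
```

```bash
python3 go.py .4667 .261 .058 -.073
```

```text
t 7.0 p [0.4655 0.2611 0.061 ] F [ 0.9 -0.5 -0.4] w 0.0529 q [-0.74  0.48  0.15  2.03 -0.11  0.63  0.98]
turn [-0.003 -0.005  0.002] shift [-0.12 -0.01  0.3 ]
```

>>> apply_moves --targets '[[[0, 0, 0], [0, 0, 0.1], 0], [[0, 0, 0], [0, 0, 0.1], 0], [[0, 0, 0], [0, 0, 0.2], 0], [[0, 0, 0], [0, 0, 0.2], 0], [[0, 0, 0], [0, 0, 0.2], 0]]'

```text
time: 7.62
tcp_pos: [0.466, 0.2613, 0.0593]
orientation: [-0.114, -3.139, 0.0]
contact_force: [0.9, -0.7, -0.8]
width: 0.0531
finger_force: 73.4
```

```bash
python3 go.py .4667 .261 .058 -.073
```

```text
t 7.625 p [0.466  0.2613 0.0593] F [ 0.9 -0.7 -0.8] w 0.0531 q [-0.74  0.49  0.15  2.03 -0.11  0.63  0.98]
turn [-0.    -0.     0.001] shift [-0.07 -0.03  0.13]
```

Still no contact, so I'll keep going down in small steps.

>>> apply_moves --targets '[[[0, 0, 0], [0, 0, 0.1], 0], [[0, 0, 0], [0, 0, 0.1], 0], [[0, 0, 0], [0, 0, 0.1], 0], [[0, 0, 0], [0, 0, 0.15], 0], [[0, 0, 0], [0, 0, 0.15], 0]]'

```text
time: 8.25
tcp_pos: [0.4659, 0.2614, 0.0582]
orientation: [-0.114, -3.139, -0.0]
contact_force: [-1.7, -0.6, 4.1]
width: 0.0527
finger_force: 73.9
```

```bash
python3 go.py .4667 .261 .058 -.073
```

```text
t 8.25 p [0.4659 0.2614 0.0582] F [-1.7 -0.6  4.1] w 0.0527 q [-0.74  0.49  0.14  2.04 -0.12  0.63  0.98]
turn [ 0.001 -0.001  0.001] shift [-0.08 -0.03  0.02]
```

>>> apply_moves --targets '[[[0, 0, 0], [0, 0, -0.04], 0], [[0, 0, 0], [-1, 0, -0.04], 0], [[0, 0, 0], [-2, 0, -0.04], 0], [[0, 0, 0], [-2.6, 0, -0.04], 0], [[0, 0, 0], [-2.6, 0, -0.04], 0]]'

```text
time: 8.88
tcp_pos: [0.4931, 0.2592, 0.0582]
orientation: [0.116, 3.138, 0.0]
contact_force: [1.0, -0.2, -0.1]
width: 0.053
finger_force: 73.4
```

```bash
python3 go.py .5155 .2575 .0582 -.073
```

```text
t 8.875 p [0.4931 0.2592 0.0582] F [ 1.  -0.2 -0.1] w 0.053 q [-0.71  0.52  0.15  1.98 -0.12  0.65  1.01]
turn [ 0.002  0.008 -0.004] shift [-2.25 -0.01  0.  ]
```

>>> apply_moves --targets '[[[0, 0, 0], [-0.3, 0, 0], 0], [[0, 0, 0], [-0.6, 0, 0], 0], [[0, 0, 0], [-0.8, 0, 0], 0], [[0, 0, 0], [-1.0, 0, 0], 0], [[0, 0, 0], [-1.0, 0, 0], 0]]'

```text
time: 9.5
tcp_pos: [0.4972, 0.2593, 0.0583]
orientation: [-0.111, -3.132, 0.002]
contact_force: [-15.0, -0.8, 17.3]
width: 0.0533
finger_force: 75.5
```

```bash
python3 go.py .5155 .2575 .0582 -.073
```

```text
t 9.5 p [0.4972 0.2593 0.0583] F [-15.   -0.8  17.3] w 0.0533 q [-0.7   0.52  0.14  1.97 -0.12  0.67  1.02]
turn [-0.009 -0.046  0.012] shift [-1.83 -0.05 -0.  ]
```

>>> apply_moves --targets '[[[0, 0, 0], [0, 0, -0.1], 0], [[0, 0, 0], [0, 0, -0.2], 0], [[0, 0, 0], [-0.1, 0, -0.2], 0], [[0, 0, 0], [-0.2, 0, -0.2], 0], [[0, 0, 0], [-0.2, 0, -0.2], 0]]'

```text
time: 10.12
tcp_pos: [0.5032, 0.258, 0.0595]
orientation: [-0.115, -3.138, 0.002]
contact_force: [-3.4, 0.5, -7.1]
width: 0.0527
finger_force: 74.2
```

```bash
python3 go.py .5155 .2575 .0582 -.073
```

```text
t 10.125 p [0.5032 0.258  0.0595] F [-3.4  0.5 -7.1] w 0.0527 q [-0.7   0.52  0.15  1.96 -0.12  0.67  1.02]
turn [-0.007 -0.009  0.   ] shift [-1.23  0.04  0.13]
```

>>> apply_moves --targets '[[[0, 0, 0], [-0.2, 0, 0.05], 0], [[0, 0, 0], [-0.4, 0, 0.08], 0], [[0, 0, 0], [-0.6, 0, 0.08], 0], [[0, 0, 0], [-0.7, 0, 0.08], 0], [[0, 0, 0], [-0.7, 0, 0.08], 0]]'

```text
time: 10.75
tcp_pos: [0.512, 0.2584, 0.0601]
orientation: [0.115, 3.138, 0.002]
contact_force: [0.4, -0.3, -1.5]
width: 0.0529
finger_force: 74.7
```

```bash
python3 go.py .5155 .2575 .0582 -.073
```

```text
t 10.75 p [0.512  0.2584 0.0601] F [ 0.4 -0.3 -1.5] w 0.0529 q [-0.69  0.53  0.15  1.94 -0.12  0.67  1.03]
turn [ 0.007  0.011 -0.001] shift [-0.36 -0.06  0.19]
```

>>> apply_moves --targets '[[[0, 0, 0], [0, 0, 0.1], 0], [[0, 0, 0], [-0.2, 0, 0.12], 0], [[0, 0, 0], [-0.4, 0, 0.12], 0], [[0, 0, 0], [-0.6, 0, 0.12], 0], [[0, 0, 0], [-0.6, 0, 0.12], 0]]'

```text
time: 11.38
tcp_pos: [0.5141, 0.258, 0.0583]
orientation: [-0.113, -3.134, 0.001]
contact_force: [-10.4, -0.9, 9.6]
width: 0.0529
finger_force: 76.3
```

```bash
python3 go.py .5155 .2575 .0582 -.073
```

```text
t 11.375 p [0.5141 0.258  0.0583] F [-10.4  -0.9   9.6] w 0.0529 q [-0.68  0.54  0.14  1.93 -0.12  0.68  1.03]
turn [-0.005 -0.029  0.004] shift [-0.14 -0.04  0.01]
```

>>> apply_moves --targets '[[[0, 0, 0], [0, 0, -0.1], 0], [[0, 0, 0], [0, 0, -0.15], 0], [[0, 0, 0], [0, 0, -0.15], 0], [[0, 0, 0], [0, 0, -0.15], 0], [[0, 0, 0], [0, 0, -0.15], 0]]'

```text
time: 12.0
tcp_pos: [0.5141, 0.2579, 0.0586]
orientation: [-0.113, -3.135, 0.002]
contact_force: [-5.9, 1.9, -0.8]
width: 0.0529
finger_force: 74.8
```

```bash
python3 go.py .5155 .2575 .0582 -.073
python3 - <<'E'
from h import *
R=(.5315,.2563,-.073,0)
ims=[]
n="side";im=grab_frame(n)[:,:,::-1].copy()
for dx in(0,-.008):
    b=(245,140,317,200)
    ims.append(overlay(im,n,[(place(R,np.array(HEAD)+[dx,0,.05]),EDG[:12],(0,255,0))],b,5.5))
cv2.imwrite("pics/home.png",np.hstack(ims))
E
```

```text
t 12.0 p [0.5141 0.2579 0.0586] F [-5.9  1.9 -0.8] w 0.0529 q [-0.68  0.54  0.15  1.93 -0.12  0.68  1.03]
turn [-0.007 -0.028  0.006] shift [-0.14 -0.03  0.04]
```

View pics/home.png

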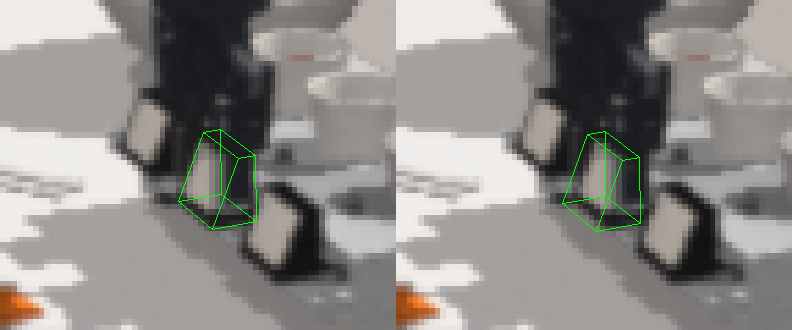

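>>> apply_moves --targets '[[[0, 0, 0], [-0.1, 0, 0], 0], [[0, 0, 0], [-0.2, 0, 0], 0], [[0, 0, 0], [-0.2, 0, 0], 0], [[0, 0, 0], [-0.2, 0, 0], 0], [[0, 0, 0], [-0.2, 0, 0], 0]]'

```text
time: 12.68
tcp_pos: [0.5141, 0.2579, 0.0586]
orientation: [-0.112, -3.131, 0.003]
contact_force: [-11.8, 1.0, 4.2]
width: 0.0529
finger_force: 75.5
```

```bash
python3 go.py .5155 .2575 .0582 -.073
```

```text
t 12.675 p [0.5141 0.2579 0.0586] F [-11.8   1.    4.2] w 0.0529 q [-0.68  0.54  0.14  1.93 -0.12  0.69  1.04]
turn [-0.011 -0.048  0.008] shift [-0.14 -0.03  0.04]
```

>>> apply_moves --targets '[[[0, 0, 0], [0, 0, -0.05], 0], [[0, 0, 0], [0, 0, -0.05], 0], [[0, 0, 0], [0, 0, -0.05], 0], [[0, 0, 0], [0, 0, -0.05], 0], [[0, 0, 0], [0, 0, -0.05], 0]]'

```text
time: 13.3
tcp_pos: [0.5141, 0.2579, 0.0586]
orientation: [-0.112, -3.131, 0.003]
contact_force: [-10.2, 2.1, 0.5]
width: 0.0528
finger_force: 74.7
```

```bash
python3 -c "
from station import *
s=sense();print(s['tcp_pos'],s['contact_force']);print(job_done())"
```

```text
[0.51413035 0.25789613 0.05863898] [-10.20010206   2.10193347   0.5095374 ]
the job is handed in; nothing more can be done
None
```

I handed the job in at 13.3 s with the holder against its stop in the middle bay and the fingers still pressing it with about 10 N; the lip was out of view, so I judged the snap from force and position only.

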